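# Draw the plug gauge to its band and hold it

### The job

Two plug gauges stand fully home in leaning housings on the bench; take the one with the green ring by its handle and draw it gently, straight along its bore without forcing it crooked, until the whole yellow band on its shank has just come out of the bore, with no more than a band's width of bare steel showing below it. Do not pull it out of the bore; the program finishes while still gripping the gauge and holding it still at that point for inspection. Leave the red-ringed gauge home and the other things on the bench where they are.

Things in the scene. Friction and masses are not known exactly. Their poses are not given: they have to be found in the camera images.
- green_gauge: plug gauge, loose, 0.15-0.31 kg, a green ring and green end cap on its handle. Origin: foot (inner end); z: axis, towards the handle. From the foot: steel shank 20 mm thick to 65 mm, yellow band at 30-40 mm; shoulder 32 mm wide, 65-71 mm; round handle 24 mm thick, 71-130 mm. Starts home: shoulder on the mouth, band hidden, foot 65 mm deep. A pull of its own weight moves it, jams if pulled crooked (keep its push on the sleeve under 15 N), slides back if let go
- green_gauge_band (a point): point on the axis of the green-ringed gauge at the lower edge (foot side) of its yellow band, 30 mm from the foot, so 35 mm inside the mouth when home; band 10 mm wide
- green_gauge_grip (a point): point on the axis of the green-ringed gauge in the middle of its handle, 100 mm from the foot, 35 mm beyond the mouth when home: grip here
- green_housing: housing of the green-ringed gauge: grey foot 125 x 85 x 14 mm screwed to the table (cannot move) with a leaning steel sleeve. Origin: centre of the underside. The sleeve leans 20 degrees from vertical towards this body's -x (roughly towards the robot)
- green_housing_bore: steel sleeve on its foot: 46 mm outside, 75 mm long, through bore 21.5 mm (0.75 mm clear of the shank all round). Origin: centre of the bore's mouth, 92 mm above the table; z: out of the bore along its axis, 20 degrees off vertical; y is level (holds the green-ringed gauge)
- red_gauge: the other plug gauge, loose, 0.15-0.31 kg, a red ring and red end cap on its handle. Origin: foot (inner end); z: axis, towards the handle. From the foot: steel shank 20 mm thick to 65 mm, yellow band at 30-40 mm; shoulder 32 mm wide, 65-71 mm; round handle 24 mm thick, 71-130 mm. Starts home: shoulder on the mouth, band hidden, foot 65 mm deep. A pull of its own weight moves it, jams if pulled crooked (keep its push on the sleeve under 15 N), slides back if let go
- red_housing: housing of the red-ringed gauge, the same as the other: grey foot 125 x 85 x 14 mm screwed to the table (cannot move) with a leaning steel sleeve. Origin: centre of the underside. The sleeve leans 20 degrees from vertical towards this body's -x (roughly towards the robot)
- red_housing_bore: steel sleeve on its foot: 46 mm outside, 75 mm long, through bore 21.5 mm (0.75 mm clear of the shank all round). Origin: centre of the bore's mouth, 92 mm above the table; z: out of the bore along its axis, 20 degrees off vertical; y is level (holds the red-ringed gauge)
- outer_ring_1: thin plain steel ring, 48 mm across, 12 mm high, lying flat; bystander. Origin: centre of its underside
- bearing_20: taper roller bearing cone, 50 mm across, 18 mm high, lying flat; bystander. Origin: centre of its underside
- marker: black and red marker pen, 132 mm long, lying; bystander. Origin: centre of its underside
- screwdriver: screwdriver with blue handle, 214 mm long, lying; bystander. Origin: centre of its underside
- tape_roll: roll of brown tape, 93 mm across, 24 mm high, lying flat; bystander. Origin: centre of its underside
- grease_tin: green tin with a light lid, 68 mm across, 71 mm high, standing; bystander. Origin: centre of its underside

How it is judged:
By the outcome, as a careful person would: the job done as asked, in the order asked, and still so for the second after the job is handed in, while the arm keeps its last pose, push and grip.
It also fails if it takes over 32 s, if anything falls off the work surface, if the arm or the gripper's body presses on something with over 40 N, if the wrist force passes 120 N, or if a joint passes its speed limit or range.

### The arm

A 6-joint arm with a two-finger parallel gripper is mounted at the origin on a cart in front of the work surface, level with it; the furniture and walls round the work are solid. World frame = base frame: x ahead of the robot, y to its left, z up, the work surface at z = 0. Lengths are in mm, angles in rad, forces in N, time in s.
With the tool pointing down it reaches from about 400 to 925 mm from the base axis. Payload 12.5 kg.
Tool frame: the origin (TCP) lies at the very end of the fingers, on their centre line; the grasp point (between the pads) lies grip_depth behind it (grip_depth is the distance from the TCP to the grasp point, in mm); z points along the fingers, y is the line along which they close (so a half turn about z gives the same grasp; the last joint's range is limited). The gripper opens to 95 mm and grips with 3 to 60 N. Pads are 20 mm wide; open, the fingers measure 119 mm over their backs; the gripper's body (75 mm by 180 mm) begins 59 mm behind the grasp point.
Start: joints at [-1.384, 0.491, 1.559, -0, 1.092, -0.106], TCP at [180.419, -598.411, 214.661] pointing down, gripper open.
Joint ranges: [-3.1, 3.1], [-0.84, 2.19], [0.05, 2.79], [-1.13, 4.28], [0.06, 2.93], [-2.69, 2.69]. Speed limits (rad/s): [2.22, 2.22, 2.79, 3.14, 3.14, 3.14].

### API

Orientations are given as [roll, pitch, yaw] about the fixed x, y, z axes, in that order (R = Rz(yaw) Ry(pitch) Rx(roll)).
In Python, from cell import state, read_camera, job_done, grip_depth gives the robot as it stands.
- The arm moves only by the tool drive_tool, never from a script. Its argument "targets" is a list of rows, each an object with "jaw": the opening, from 0 (shut) to 1 (fully open); "travel": the shift along the tool's x, y, z in m, a list of three; "twist": the turn about the tool's z in rad. In form: [{"jaw": jaw, "travel": [tx, ty, tz], "twist": twist}, ...]. A call has 1 to 8 rows; each row is the pose to reach, as a shift and turn from the pose commanded when the call began, along the tool's axes at that moment; what a row does not reach only later rows make up. A row lasts 1/12 s, in which the tool goes at most 41.7 mm and 7.16 degrees, less where a joint would pass 70% of its speed; a pose out of reach is approached as far as the arm can. A call with a gripper value outside its range is refused whole. The fingers move at their own pace and stop on an object; the grip force is fixed at half the most. Time passes only in rows, so rows that repeat a pose let the fingers close. It gives the time, the measured TCP pose, the force, the opening and the grip force at its end, in the units of the state.
- state(): the state, without advancing time (a new reading comes with each control period).
- read_camera(name): name is "side" or "top"; returns a dict with "frame" (384x512x3 uint8, red, green, blue), "fx", "fy", "cx", "cy" (pixels), "R" (3x3) and "t" (3): a world point X has camera coordinates R X + t. Camera axes: x right, y down, z forward; pixel columns grow to the right and rows downward; lengths in mm; the calibration is good to about 2 mm. A picture is of the moment at which its call begins. There is no depth.
- job_done(): hands the job in; it is judged then, once.
The state is a dict: "t": time; "joints": joint angles; "qvel": joint speeds; "tau": joint torques, N m; "eef_pos": TCP position; "tcp_rot": TCP orientation; "ft_force": force on the tool from outside, world axes, zero at the start; "moment": the same for the moment, N m; "opening": opening from 0.0 (shut) to 1.0 (fully open); "grip_force": force on a finger pad.
Only numpy, scipy, OpenCV 4.12 (cv2) and the standard library are available. Lean on these libraries where they do the work, as an engineer would, in place of code of your own. Each camera call takes 0.05 s, during which the arm holds its last target. There are 200 camera calls.

## Working session

There is one attempt and no reset: what is moved stays moved. The work goes in short steps, Python scripts to look and compute and a tool call to move; the robot and the scene stay as the last step left them, time stands still between calls to the robot, and variables do not carry over. Pictures are saved under pics/ and viewed, at most 10 in all, crops included, and the job is handed in when it is done.

Besides the shell and the picture viewer there is one more tool, called after ">>>" as a command line: name --argument value ..., lists and objects as JSON in quotes. drive_tool: Moves the arm, as the interface text tells. Its arguments: {"type":"object","properties":{"targets":{"type":"array"}},"required":["targets"]}

```bash
ls; mkdir -p pics
python3 - <<'E'
from cell import *
import cv2,numpy as np
print(state(),grip_depth)
for n in("top","side"):
    c=read_camera(n); cv2.imwrite(f"pics/{n}0.png",cv2.resize(c["frame"][:,:,::-1],None,fx=1.5,fy=1.5,interpolation=cv2.INTER_CUBIC))
    print(n,c["fx"],c["fy"],c["cx"],c["cy"],np.round(c["R"],4).tolist(),c["t"], -np.array(c["R"]).T@np.array(c["t"]))
E
```

```text
pics
{'t': 0.0, 'joints': array([-1.38364238e+00,  4.91571902e-01,  1.55946525e+00,  9.72070428e-07,
        1.09168345e+00, -1.05624568e-01]), 'qvel': array([-0.00117303, -0.000201  , -0.00015497, -0.00113417, -0.00093903,
        0.00072707]), 'tau': array([ 8.45396953e-04, -6.12632418e+01, -2.58187348e+01,  6.91846898e-02,
        4.80523438e-02, -9.56050872e-05]), 'eef_pos': array([ 180.34453885, -598.15710747,  214.04863714]), 'tcp_rot': array([-3.14047108e+00, -1.19774737e-04,  2.92778001e-01]), 'ft_force': array([ 0.03024458,  0.35392362, -0.18364032]), 'moment': array([0.0103369 , 0.02251301, 0.01821516]), 'grip_force': 0.0, 'opening': 0.997429362674411} 18.8
top 496.7662418010289 496.7662418010289 248.43437059230075 185.7524082702913 [[0.0253, -0.9997, 0.0045], [-0.9806, -0.0257, -0.1945], [0.1945, 0.0005, -0.9809]] [-140.796475    543.26264637 1669.13835043] [ 211.61140062 -127.68163064 1743.53055594]
side 360.1467348884201 360.1467348884201 260.2928222286463 190.01441586463207 [[-0.9998, -0.0025, 0.0175], [-0.0158, 0.5733, -0.8192], [-0.0079, -0.8193, -0.5733]] [ 518.60088069  177.38961142 1106.30198555] [530.10828422 806.04889056 770.44689885]
```

View pics/top0.png

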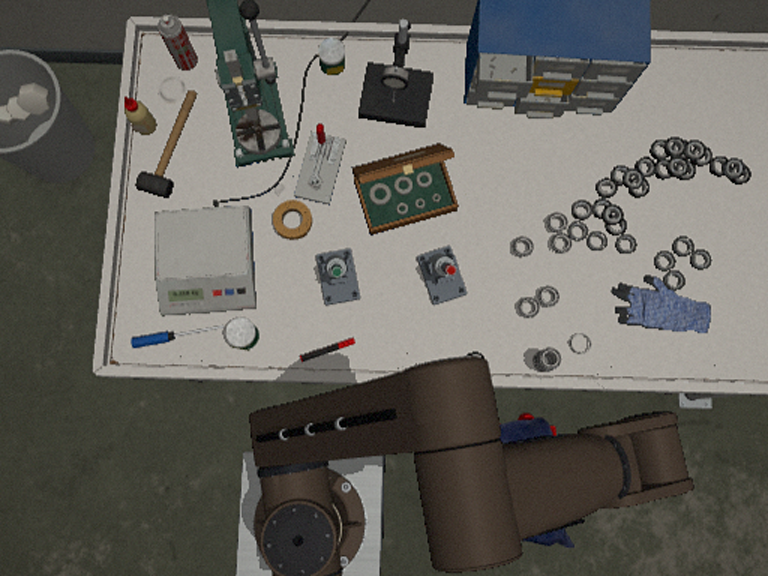

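View pics/side0.png

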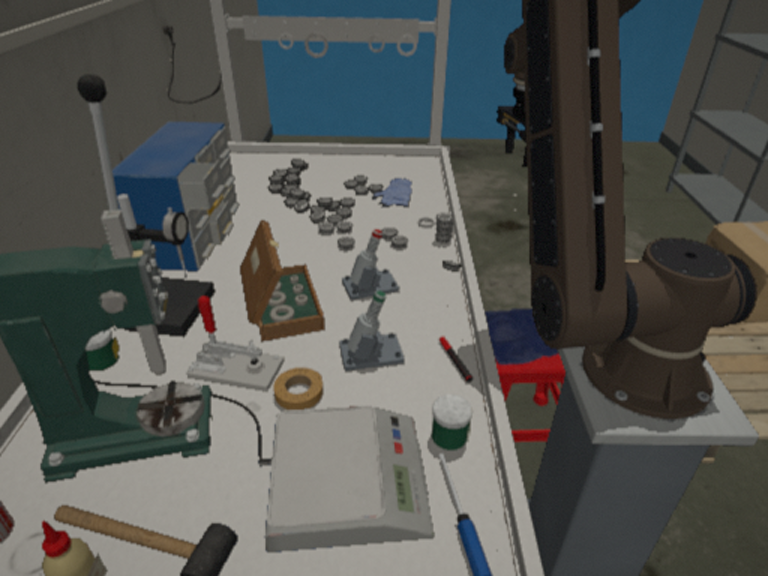

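The green-ringed gauge is at (337,271) in the top view and at (380,297) in the side view, and its sleeve leans towards the robot. The red one is at (450,269) and (377,234). Next I'll crop in closer for a precise pose.

Run:
```python
from cell import *
import cv2,numpy as np
fr={}
for n in("top","side"):
    fr[n]=np.mean([read_camera(n)["frame"] for _ in range(4)],0).astype(np.uint8)
a=fr["top"][150:215,190:260]; b=fr["side"][180:255,215:285]
a=cv2.resize(a,(390*70//65,390),interpolation=cv2.INTER_CUBIC); b=cv2.resize(b,(364,390),interpolation=cv2.INTER_CUBIC)
im=np.hstack([a,b]); print(im.shape)
cv2.imwrite("pics/crop0.png",im[:,:,::-1])
```

```text
(390, 784, 3)
```

View pics/crop0.png

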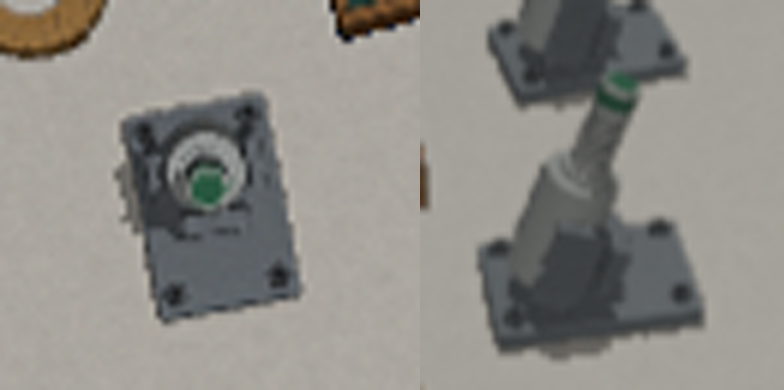

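The crop shows the foot corners, the sleeve mouth and the green cap clearly in both views. I'll fit the housing pose from those points and draw the model over the picture to check it.

```bash
cat > h.py <<'E'
from cell import *
import cv2,numpy as np
from scipy.optimize import least_squares
def proj(c,X):
    p=np.atleast_2d(X)@np.array(c["R"]).T+c["t"]
    return np.c_[c["fx"]*p[:,0]/p[:,2]+c["cx"],c["fy"]*p[:,1]/p[:,2]+c["cy"]]
def axes(h,tilt=np.radians(20)):
    x=np.array([np.cos(h),np.sin(h),0]);y=np.array([-np.sin(h),np.cos(h),0])
    return x,y,-np.sin(tilt)*x+np.cos(tilt)*np.array([0,0,1])
def circ(c0,a,y,r,n=40):
    t=np.linspace(0,2*np.pi,n);return c0+r*(np.outer(np.cos(t),y)+np.outer(np.sin(t),np.cross(a,y)))
E
python3 - <<'E'
from h import *
C={n:read_camera(n) for n in("top","side")}
T=lambda u,v:(190+(u+.5)/6-.5,150+(v+.5)/6-.5)
S=lambda u,v:(215+(u-420+.5)/5.2-.5,180+(v+.5)/5.2-.5)
# foot corners (+x+y),( +x-y),(-x-y),(-x+y) at top face; top view: up=+x, left=+y
ct=[T(122,118),T(263,95),T(300,296),T(163,320)]
# side view: left=+x, down=+y
cs=[S(499,340),S(480,246),S(668,222),S(703,311)]
sg=np.array([[1,1],[1,-1],[-1,-1],[-1,1]])*[62.5,42.5]
def model(p):
    mx,my,h,o=p; x,y,a=axes(h); m=np.array([mx,my,92.])
    f=np.array([mx,my,14.])+o*x
    return m,f+sg[:,:1]*x+sg[:,1:]*y,m+65*a,m
def res(p):
    m,f,cap,_=model(p)
    return np.r_[(proj(C["top"],f)-ct).ravel(),(proj(C["side"],f)-cs).ravel(),
      2*(proj(C["top"],cap)-T(208,185)).ravel(),2*(proj(C["side"],cap)-S(622,81)).ravel(),(proj(C["top"],m)-T(205,171)).ravel()]
s=least_squares(res,[560,-100,0.1,0]); p=s.x; print(p,np.round(s.fun,2))
m,f,cap,_=model(p); x,y,a=axes(p[2]); print("grip",m+35*a)
ims=[]
for n,(r0,c0,k,w) in {"top":(150,190,6,70),"side":(180,215,5.2,70)}.items():
    im=C[n]["frame"][r0:r0+75,c0:c0+w][:,:,::-1].copy(); k=5.5;im=cv2.resize(im,None,fx=k,fy=k,interpolation=cv2.INTER_CUBIC)
    for P,col in((f,(255,0,0)),(circ(m,a,y,23),(0,0,255)),(circ(m+6*a,a,y,16),(0,255,255)),(circ(m+65*a,a,y,12),(255,0,255)),(circ(m-75*a,a,y,23),(0,128,255))):
        q=((proj(C[n],P)-[c0,r0]+.5)*k-.5)
        cv2.polylines(im,[np.round(q).astype(np.int32)],True,col,1)
    ims.append(im)
cv2.imwrite("pics/fit.png",np.hstack(ims))
E
```

```text
[ 5.63551103e+02 -4.19966111e+01  2.24034499e-01 -3.53229466e+00] [-0.06 -0.16 -0.2  -0.87  0.42 -0.61 -0.41  0.07 -0.32 -0.61 -0.69 -0.7
  1.24 -1.1   0.79 -0.75 -0.23  0.49 -0.26  1.   -0.07 -0.02]
grip [551.87955712 -44.65608395 124.88924173]
```

View pics/fit.png

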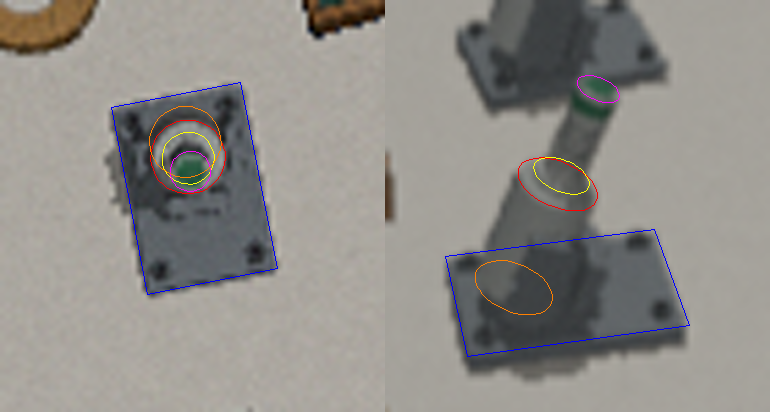

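The fit is good: mouth near (563.6, −42.0, 92), yaw 0.224, grip point near (551.9, −44.7, 124.9). The tool always points down, so I'll close the jaws along the housing's level y. That way the lean lies in the plane of the pads. Now I'll move above the gauge.

>>> drive_tool --targets '[{"jaw":1,"travel":[0.03,-0.025,0],"twist":0},{"jaw":1,"travel":[0.06,-0.049,0],"twist":0.01},{"jaw":1,"travel":[0.09,-0.074,0],"twist":0.02},{"jaw":1,"travel":[0.12,-0.098,0],"twist":0.03},{"jaw":1,"travel":[0.15,-0.123,0],"twist":0.04},{"jaw":1,"travel":[0.18,-0.148,0],"twist":0.05},{"jaw":1,"travel":[0.21,-0.172,0],"twist":0.06},{"jaw":1,"travel":[0.24,-0.197,0],"twist":0.069}]'

```text
t: 1.27
eef_pos: [354.1, -339.0, 214.9]
tcp_rot: [3.141, -0.0, 0.223]
ft_force: [0.6, 0.5, 0.4]
opening: 0.998
grip_force: 0.0
```

>>> drive_tool --targets '[{"jaw":1,"travel":[0.029,-0.027,0],"twist":0},{"jaw":1,"travel":[0.058,-0.055,0],"twist":0},{"jaw":1,"travel":[0.088,-0.083,0],"twist":0},{"jaw":1,"travel":[0.117,-0.11,0],"twist":0},{"jaw":1,"travel":[0.146,-0.138,0],"twist":0},{"jaw":1,"travel":[0.175,-0.165,0],"twist":0},{"jaw":1,"travel":[0.204,-0.193,0],"twist":0},{"jaw":1,"travel":[0.234,-0.22,0],"twist":0}]'

```text
t: 1.93
eef_pos: [533.4, -72.1, 214.9]
tcp_rot: [3.141, -0.0, 0.224]
ft_force: [0.6, -0.1, -0.7]
opening: 1.001
grip_force: 0.0
```

>>> drive_tool --targets '[{"jaw":1,"travel":[0.0153,-0.0143,0],"twist":0},{"jaw":1,"travel":[0.0253,-0.0243,0],"twist":0},{"jaw":1,"travel":[0.0253,-0.0243,0],"twist":0},{"jaw":1,"travel":[0.0253,-0.0243,0],"twist":0}]'

```text
t: 2.27
eef_pos: [551.7, -44.8, 214.4]
tcp_rot: [3.141, 0.001, 0.225]
ft_force: [0.0, -0.0, -0.4]
opening: 1.001
grip_force: 0.0
```

Run:
```python
from h import *
s=state();print(s["t"],s["eef_pos"],s["tcp_rot"],s["ft_force"],s["moment"])
f=read_camera("side")["frame"][120:250,190:320]
cv2.imwrite("pics/above.png",cv2.resize(f[:,:,::-1],None,fx=4.5,fy=4.5,interpolation=cv2.INTER_CUBIC))
```

```text
2.2667 [551.69965205 -44.79533714 214.44100875] [3.14149654e+00 5.35483185e-04 2.24830062e-01] [ 0.01719104 -0.03222679 -0.38210947] [-0.05334372 -0.01444457 -0.02313371]
```

View pics/above.png

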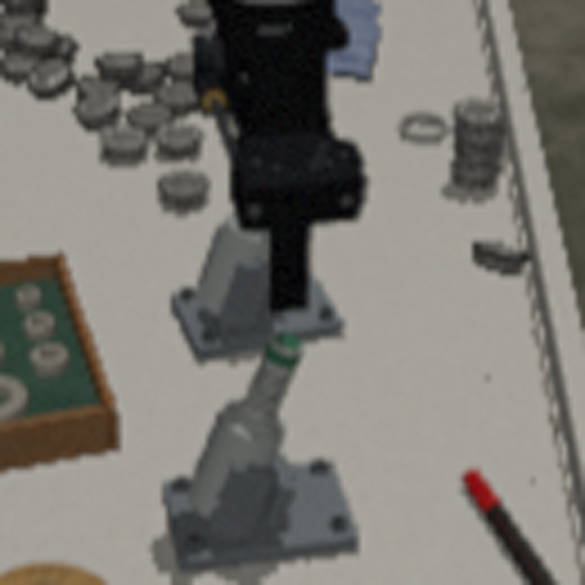

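The finger lines up just above the gauge handle: its tip is at (288,305) and the cap at (283,350). Now I'll lower it.

>>> drive_tool --targets '[{"jaw":1,"travel":[0,0,0.02],"twist":0},{"jaw":1,"travel":[0,0,0.04],"twist":0},{"jaw":1,"travel":[0,0,0.06],"twist":0},{"jaw":1,"travel":[0,0,0.08],"twist":0},{"jaw":1,"travel":[0,0,0.095],"twist":0},{"jaw":1,"travel":[0,0,0.104],"twist":0},{"jaw":1,"travel":[0,0,0.108],"twist":0},{"jaw":1,"travel":[0,0,0.108],"twist":0}]'

```text
t: 2.98
eef_pos: [551.6, -45.6, 106.3]
tcp_rot: [-3.141, 0.001, 0.223]
ft_force: [0.2, 0.0, -0.4]
opening: 0.998
grip_force: 0.0
```

Run:
```python
from h import *
s=state();print(s["t"],s["eef_pos"],s["ft_force"],s["moment"])
a=read_camera("side")["frame"][150:250,200:290];b=read_camera("top")["frame"][140:240,180:270]
cv2.imwrite("pics/down.png",cv2.resize(np.hstack([b,a])[:,:,::-1],None,fx=4.4,fy=4.4,interpolation=cv2.INTER_CUBIC))
```

```text
2.9833 [551.56894408 -45.55444104 106.30483461] [ 0.24379855  0.04344737 -0.37741372] [-0.0029     -0.00512112  0.0486294 ]
```

View pics/down.png

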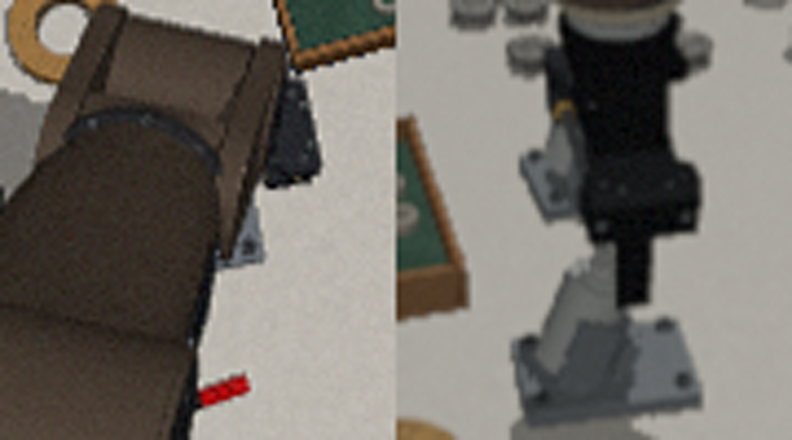

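The fingers straddle the handle and touch nothing. I'll close in steps and watch the side force, so the tool can be centred as it grips.

>>> drive_tool --targets '[{"jaw":0.32,"travel":[0,0,0],"twist":0},{"jaw":0.32,"travel":[0,0,0],"twist":0},{"jaw":0.32,"travel":[0,0,0],"twist":0},{"jaw":0.32,"travel":[0,0,0],"twist":0},{"jaw":0.32,"travel":[0,0,0],"twist":0},{"jaw":0.32,"travel":[0,0,0],"twist":0}]'

```text
t: 3.58
eef_pos: [552.0, -44.7, 106.7]
tcp_rot: [3.141, -0.0, 0.224]
ft_force: [0.7, -0.3, -0.5]
opening: 0.635
grip_force: 0.0
```

>>> drive_tool --targets '[{"jaw":0.3,"travel":[0,0,0],"twist":0},{"jaw":0.29,"travel":[0,0,0],"twist":0},{"jaw":0.28,"travel":[0,0,0],"twist":0}]'

```text
t: 3.83
eef_pos: [552.0, -44.8, 106.6]
tcp_rot: [3.141, -0.0, 0.224]
ft_force: [0.3, -0.4, -0.0]
opening: 0.427
grip_force: 0.0
```

>>> drive_tool --targets '[{"jaw":0.3,"travel":[0,0,0],"twist":0},{"jaw":0.3,"travel":[0,0,0],"twist":0},{"jaw":0.3,"travel":[0,0,0],"twist":0}]'

```text
t: 4.08
eef_pos: [552.0, -44.8, 106.6]
tcp_rot: [3.142, 0.0, 0.224]
ft_force: [-0.3, -0.1, 0.6]
opening: 0.308
grip_force: 0.0
```

>>> drive_tool --targets '[{"jaw":0.28,"travel":[0,0,0],"twist":0},{"jaw":0.27,"travel":[0,0,0],"twist":0},{"jaw":0.265,"travel":[0,0,0],"twist":0}]'

```text
t: 4.33
eef_pos: [552.0, -44.8, 106.6]
tcp_rot: [3.142, 0.0, 0.224]
ft_force: [-0.4, -0.9, -0.8]
opening: 0.269
grip_force: 0.3
```

>>> drive_tool --targets '[{"jaw":0.26,"travel":[0,0.0005,0],"twist":0},{"jaw":0.255,"travel":[0,0.0005,0],"twist":0}]'

```text
t: 4.5
eef_pos: [552.1, -45.3, 106.6]
tcp_rot: [3.141, -0.0, 0.224]
ft_force: [0.1, 0.3, -1.1]
opening: 0.254
grip_force: 0.0
```

>>> drive_tool --targets '[{"jaw":0.245,"travel":[0,0,0],"twist":0},{"jaw":0.24,"travel":[0,0,0],"twist":0}]'

```text
t: 4.67
eef_pos: [552.1, -45.4, 106.6]
tcp_rot: [3.141, -0.0, 0.224]
ft_force: [-0.2, -1.7, 0.9]
opening: 0.249
grip_force: 30.0
```

Gripped at 30 N with under 2 N of side load. I'll start a gentle draw along the bore in the tool's axes, (−0.342, 0, −0.940) per unit.

>>> drive_tool --targets '[{"jaw":0.2,"travel":[0,0,0],"twist":0},{"jaw":0.2,"travel":[-0.0003,0,-0.0009],"twist":0},{"jaw":0.2,"travel":[-0.0007,0,-0.0019],"twist":0},{"jaw":0.2,"travel":[-0.001,0,-0.0028],"twist":0},{"jaw":0.2,"travel":[-0.0014,0,-0.0038],"twist":0}]'

```text
t: 5.08
eef_pos: [550.6, -45.5, 110.5]
tcp_rot: [-3.142, 0.0, 0.224]
ft_force: [-0.2, 0.7, -2.0]
opening: 0.248
grip_force: 30.0
```

>>> drive_tool --targets '[{"jaw":0.2,"travel":[-0.0005,0,-0.0014],"twist":0},{"jaw":0.2,"travel":[-0.001,0,-0.0028],"twist":0},{"jaw":0.2,"travel":[-0.0015,0,-0.0042],"twist":0},{"jaw":0.2,"travel":[-0.0021,0,-0.0056],"twist":0},{"jaw":0.2,"travel":[-0.0026,0,-0.007],"twist":0},{"jaw":0.2,"travel":[-0.0031,0,-0.0085],"twist":0},{"jaw":0.2,"travel":[-0.0036,0,-0.0099],"twist":0},{"jaw":0.2,"travel":[-0.0041,0,-0.0113],"twist":0}]'

```text
t: 5.75
eef_pos: [546.7, -46.5, 121.9]
tcp_rot: [3.141, -0.0, 0.224]
ft_force: [0.1, 0.3, -1.8]
opening: 0.249
grip_force: 30.0
```

>>> drive_tool --targets '[{"jaw":0.2,"travel":[-0.0005,0,-0.0014],"twist":0},{"jaw":0.2,"travel":[-0.001,0,-0.0028],"twist":0},{"jaw":0.2,"travel":[-0.0015,0,-0.0042],"twist":0},{"jaw":0.2,"travel":[-0.0021,0,-0.0056],"twist":0},{"jaw":0.2,"travel":[-0.0026,0,-0.007],"twist":0},{"jaw":0.2,"travel":[-0.0031,0,-0.0085],"twist":0},{"jaw":0.2,"travel":[-0.0036,0,-0.0099],"twist":0},{"jaw":0.2,"travel":[-0.0041,0,-0.0113],"twist":0}]'

```text
t: 6.42
eef_pos: [542.7, -47.4, 133.2]
tcp_rot: [3.142, -0.0, 0.224]
ft_force: [0.0, 0.4, -2.1]
opening: 0.251
grip_force: 30.0
```

Run:
```python
from h import *
s=state();print(s["t"],s["eef_pos"],s["ft_force"],s["moment"])
f=read_camera("side")["frame"][170:250,215:295]
cv2.imwrite("pics/d28.png",cv2.resize(f[:,:,::-1],None,fx=7,fy=7,interpolation=cv2.INTER_CUBIC))
```

```text
6.4167 [542.65992953 -47.38586446 133.17853287] [ 0.0435704   0.36205731 -2.10050508] [0.02386746 0.02687178 0.00486636]
```

View pics/d28.png

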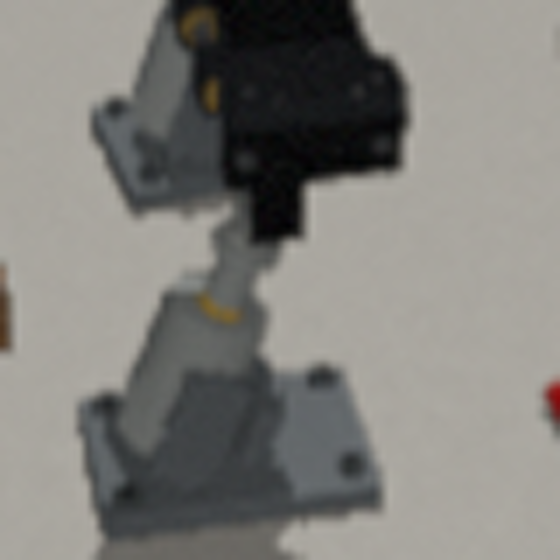

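The yellow band is just showing at the mouth, at (220,307). That agrees with about 28 mm drawn. I'll draw 11 mm more and hold.

>>> drive_tool --targets '[{"jaw":0.2,"travel":[-0.0006,0,-0.0017],"twist":0},{"jaw":0.2,"travel":[-0.0012,0,-0.0034],"twist":0},{"jaw":0.2,"travel":[-0.0019,0,-0.0051],"twist":0},{"jaw":0.2,"travel":[-0.0025,0,-0.0068],"twist":0},{"jaw":0.2,"travel":[-0.0031,0,-0.0085],"twist":0},{"jaw":0.2,"travel":[-0.0038,0,-0.0103],"twist":0},{"jaw":0.2,"travel":[-0.0038,0,-0.0103],"twist":0},{"jaw":0.2,"travel":[-0.0038,0,-0.0103],"twist":0}]'

```text
t: 7.13
eef_pos: [539.0, -48.3, 143.5]
tcp_rot: [3.141, -0.0, 0.224]
ft_force: [0.3, 0.3, -2.3]
opening: 0.253
grip_force: 30.0
```

Run:
```python
from h import *
s=state();print(s["t"],s["eef_pos"],s["ft_force"],s["moment"],s["grip_force"])
c=read_camera("side");f=c["frame"]
x,y,a=axes(.224);m=np.array([563.55,-42,92])
print("drawn",(s["eef_pos"]-[552.1,-45.4,106.65])@a)
for d in(0,4,14): print(d,(proj(c,m+d*a)-[215,170]+.5)*7)
cv2.imwrite("pics/d39.png",cv2.resize(f[170:250,215:295,::-1],None,fx=7,fy=7,interpolation=cv2.INTER_CUBIC))
```

```text
7.1333 [539.02228175 -48.25884973 143.45287554] [ 0.32857221  0.32068646 -2.25018815] [-0.00797738 -0.01582476  0.03111578] 29.99738574028015
drawn 39.16168400806189
0 [[220.15454903 304.29560062]]
4 [[223.24208633 297.04308584]]
14 [[231.0084739  278.80011901]]
```

View pics/d39.png

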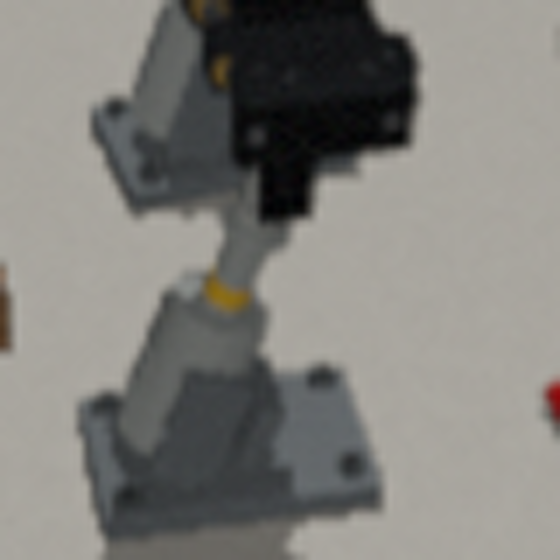

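The band looks out. I'll compare the yellow pixels with the projected model for a few draw depths.

Run:
```python
from h import *
c=read_camera("side");f=c["frame"].astype(float)
x,y,a=axes(.224);m=np.array([563.55,-42,92])
w=np.clip((f[...,0]+f[...,1])/2-f[...,2]-15,0,None); w[:205]=0;w[222:]=0;w[:,:240]=0;w[:,255:]=0
r,cc=np.indices(w.shape); print("yellow centroid",(w*cc).sum()/w.sum(),(w*r).sum()/w.sum(), "sum",w.sum())
print(w[207:218,243:253].astype(int))
v=-np.array(c["R"]).T@c["t"]-m; v-=v@a*a; v/=np.linalg.norm(v); u=np.cross(a,v)
print("bore front",proj(c,m+10.75*v))
for d in(35,37,39,41,43):
    pts=[m+(d-35+s)*a+10*(np.cos(t)*v+np.sin(t)*u) for s in np.linspace(0,10,11) for t in np.arcsin(np.linspace(-.98,.98,15))]
    print(d,proj(c,pts).mean(0),"front lower/upper row",proj(c,[m+(d-35)*a+10*v,m+(d-25)*a+10*v])[:,1])
# sleeve-front mouth rim check (brightness along axis line below)
L=np.array([proj(c,m+s*a+10*v)[0] for s in range(-8,26,2)]); 
print([(s,f[int(round(q[1])),int(round(q[0]))].astype(int).tolist()) for s,q in zip(range(-8,26,2),L)])
```

```text
yellow centroid 246.6386292834891 211.75567423230976 sum 1123.5
[[ 0  0  0  0  0  0  0  0  0  0]
 [ 0  0 13  0  0  0  0  0  0  0]
 [ 0  3 28  0  0  0  0  0  0  0]
 [ 0 25 57 24  0  0  0  0  0  0]
 [ 0 36 80 67 34 20 14 11  0  0]
 [ 0 17 65 82 82 71 58 30  0  0]
 [ 0  0 20 45 65 66 45 14  0  0]
 [ 0  0  0  5 17 16  7  0  0  0]
 [ 0  0  0  0  0  0  0  0  0  0]
 [ 0  0  0  0  0  0  0  0  0  0]
 [ 0  0  0  0  0  0  0  0  0  0]]
bore front [[245.1893223  214.75913133]]
35 [245.97309066 212.9177486 ] front lower/upper row [214.63334173 212.02232097]
37 [246.19530303 212.39577909] front lower/upper row [214.11298093 211.49733953]
39 [246.41790802 211.87288733] front lower/upper row [213.5917009  210.97142658]
41 [246.64090667 211.34907088] front lower/upper row [213.06949919 210.44457963]
43 [246.86430002 210.82432727] front lower/upper row [212.54637337 209.91679621]
[(-8, [99, 102, 98]), (-6, [88, 89, 88]), (-4, [88, 89, 88]), (-2, [85, 88, 87]), (0, [85, 88, 87]), (2, [96, 95, 90]), (4, [103, 97, 80]), (6, [127, 107, 57]), (8, [127, 107, 57]), (10, [137, 108, 25]), (12, [123, 104, 64]), (14, [123, 104, 64]), (16, [105, 102, 93]), (18, [105, 102, 93]), (20, [96, 99, 98]), (22, [98, 101, 99]), (24, [98, 102, 99])]
```

The yellow centroid, row 211.76, matches about 39.4 mm drawn, which is inside the 35–45 mm window. The load is only the gauge's weight, so I'll hand it in.

```bash
python3 -c "
from cell import *
s=state();print(s['eef_pos'],s['ft_force'],abs(s['qvel']).max());print(job_done())"
```

```text
[538.96629879 -48.22100659 143.25382757] [-0.21715741 -1.36500937 -1.76670269] 0.0018438686075160284
the job is handed in; nothing more can be done
None
```

The green-ringed gauge is drawn about 39 mm along its bore and still gripped and held still: the whole yellow band is out with roughly 4 mm of bare steel below it, forces stayed around 2 N at each reading, and I moved nothing else; the job is handed in.

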